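# Load the tube reader's indexed carriage

## Task

First clear the loose white screw cap or caps off the reader's track and lay them in the steel tray. Then pull up the plunger knob, slide the tube carriage all the way out of the hood past the half-way hole, and let the pin drop home in the last hole; stand every teal-capped tube fully down in a socket of its own, then pull the knob again, slide the carriage back under the hood and let the pin drop home in the first hole. Never force the carriage while the pin is down, and leave the white bottle among the tubes and the tall purple-capped tube where they stand.

Things in the scene. Friction and masses are not known exactly. Their poses are not given: they have to be found in the camera images.
- reader: fixed tube reader at the left: grey base plate 187 x 424 x 8 mm, track along its y axis, which points towards the robot; white hood 86 mm deep, 126 mm high over the track's far half (local y -210 to -10 mm), open at its near (+y) end. At local x -85 mm an index bar 26 mm wide, top 22 mm above the table, with holes at local y -102.5, -5 and +92.5 mm. Origin: middle of the track, on the table; z up
- lane (a point): centre of the uncovered near part of the track, on the base plate's top (8 mm above the table), where the carriage stands when pulled out; caps left there block its way
- carriage (a joint): tube carriage along the reader's +y axis, in m: 0 = reading place, under the hood (first hole); 0.0975 = service hole half way, not wanted here; 0.195 = loading place, fully out (last hole). About 2 N of friction; stops at -0.006 and 0.203; the pin has 1.5 mm of play in a hole and holds the carriage there
- carriage_mid (a point): centre of the carriage's row of sockets, on the socket floors. The carriage is a grey block 60 (x) x 184 (y) mm, its top 34 mm above the socket floors (50 mm above the table); axes as the reader's
- plunger (a joint): lift of the spring-loaded index plunger in m: 0 = pin fully down in a hole; about 0.013 = pin's tip resting on top of the bar; 0.018 = fully pulled. The carriage is free above 0.014. Spring 3 N down at 0, 6.5 N at 0.018; the pin's tip is rounded and drops by itself when released over a hole
- knob_grip (a point): where to grip the plunger's black round knob: on its vertical axis, 80 mm above the table with the pin down. Knob 27 mm across from 11 mm below to 9 mm above this point, top 16 mm above it; a steel housing 21 mm across ends 26 mm under it. It rides with the carriage, 85 mm to the reader's -x side (the robot's right) of the middle of the sockets, clear of the hood; pulled straight up
- tray: fixed steel tray 120 x 180 mm (x, y), walls 20 mm high and 3 mm thick, at the right rear; origin: centre of its underside
- tray_in (a point): centre of the tray's inner floor, 3 mm above the table; x and y along the tray's 120 and 180 mm sides, z up
- socket0 (a point): centre of the floor of carriage socket 0 (0 at the far, -y end): a square hole 37.5 mm wide with a chamfered mouth, 34 mm deep; sockets are 45 mm apart along the carriage
- socket1 (a point): centre of the floor of carriage socket 1 (0 at the far, -y end): a square hole 37.5 mm wide with a chamfered mouth, 34 mm deep; sockets are 45 mm apart along the carriage
- socket2 (a point): centre of the floor of carriage socket 2 (0 at the far, -y end): a square hole 37.5 mm wide with a chamfered mouth, 34 mm deep; sockets are 45 mm apart along the carriage
- socket3 (a point): centre of the floor of carriage socket 3 (0 at the far, -y end): a square hole 37.5 mm wide with a chamfered mouth, 34 mm deep; sockets are 45 mm apart along the carriage
- cap_a: loose white ribbed screw cap lying flat, open side up, on the track at the start (one or two are present): 40 mm across, 19 mm high, 12 g; origin: centre of its underside, z up
- cap_b: loose white ribbed screw cap lying flat, open side up, on the track at the start (one or two are present): 40 mm across, 19 mm high, 12 g; origin: centre of its underside, z up
- tube_a: clear sample tube with teal screw cap, standing on the table at the start (two to four are present): body 34 mm across, cap 41 mm across from 75 to 94 mm height; 40 to 85 g; origin: centre of its underside, z up
- tube_b: clear sample tube with teal screw cap, standing on the table at the start (two to four are present): body 34 mm across, cap 41 mm across from 75 to 94 mm height; 40 to 85 g; origin: centre of its underside, z up
- tube_c: clear sample tube with teal screw cap, standing on the table at the start (two to four are present): body 34 mm across, cap 41 mm across from 75 to 94 mm height; 40 to 85 g; origin: centre of its underside, z up
- tube_d: clear sample tube with teal screw cap, standing on the table at the start (two to four are present): body 34 mm across, cap 41 mm across from 75 to 94 mm height; 40 to 85 g; origin: centre of its underside, z up
- bottle: white reagent bottle with white screw cap, 50 mm across and 100 mm high, standing among the tubes; not part of the job; origin: centre of its underside
- tall_tube: tall tube with purple cap, 34 mm across and 156 mm high, standing at the back of the table; not part of the job; origin: centre of its underside

How it is judged (in metres and radians):
On the way, in this order (a step that is already met when the one before it is completed fails the run):
1. the caps lie in the tray, let go, the carriage still at its reading place (z of cap_a in the frame of tray_in between -0.005 and 0.012 m and x of cap_a in the frame of tray_in between -0.06 and 0.06 m and y of cap_a in the frame of tray_in between -0.09 and 0.09 m and contact force between the fingers and cap_a below 0.3 N and z of cap_b in the frame of tray_in between -0.005 and 0.012 m and x of cap_b in the frame of tray_in between -0.06 and 0.06 m and y of cap_b in the frame of tray_in between -0.09 and 0.09 m and contact force between the fingers and cap_b below 0.3 N and value of joint carriage between -0.005 and 0.005 m and value of joint plunger below 0.003 m and contact force between the fingers and plunger below 0.3 N), for 0.2 s.
2. the carriage is latched at its loading place, knob let go (value of joint carriage between 0.19 and 0.2 m and value of joint plunger below 0.003 m and contact force between the fingers and plunger below 0.3 N), for 0.3 s.
3. every tube stands in a socket while the carriage is latched at its loading place (all of step 2 and z of tube_a in the frame of carriage_mid between -0.005 and 0.005 m and x of tube_a in the frame of carriage_mid between -0.006 and 0.006 m and y of tube_a in the frame of carriage_mid between -0.085 and 0.085 m and angle between each of tube_a, tube_b, tube_c, tube_d's own z axis and vertical below 0.15 rad and contact force between the fingers and tube_a below 0.3 N and z of tube_b in the frame of carriage_mid between -0.005 and 0.005 m and x of tube_b in the frame of carriage_mid between -0.006 and 0.006 m and y of tube_b in the frame of carriage_mid between -0.085 and 0.085 m and contact force between the fingers and tube_b below 0.3 N and z of tube_c in the frame of carriage_mid between -0.005 and 0.005 m and x of tube_c in the frame of carriage_mid between -0.006 and 0.006 m and y of tube_c in the frame of carriage_mid between -0.085 and 0.085 m and contact force between the fingers and tube_c below 0.3 N and z of tube_d in the frame of carriage_mid between -0.005 and 0.005 m and x of tube_d in the frame of carriage_mid between -0.006 and 0.006 m and y of tube_d in the frame of carriage_mid between -0.085 and 0.085 m and contact force between the fingers and tube_d below 0.3 N), for 0.2 s.
At the end, for the whole second after the job is handed in: carriage back at its reading place (within 5 mm) with the pin fully down (within 3 mm), every tube upright on the floor of a socket (within 5 mm), every cap flat on the tray's floor (within 12 mm), all released and at rest (all of step 1 and z of tube_a in the frame of carriage_mid between -0.005 and 0.005 m and x of tube_a in the frame of carriage_mid between -0.006 and 0.006 m and y of tube_a in the frame of carriage_mid between -0.085 and 0.085 m and angle between each of tube_a, tube_b, tube_c, tube_d's own z axis and vertical below 0.15 rad and contact force between the fingers and tube_a below 0.3 N and z of tube_b in the frame of carriage_mid between -0.005 and 0.005 m and x of tube_b in the frame of carriage_mid between -0.006 and 0.006 m and y of tube_b in the frame of carriage_mid between -0.085 and 0.085 m and contact force between the fingers and tube_b below 0.3 N and z of tube_c in the frame of carriage_mid between -0.005 and 0.005 m and x of tube_c in the frame of carriage_mid between -0.006 and 0.006 m and y of tube_c in the frame of carriage_mid between -0.085 and 0.085 m and contact force between the fingers and tube_c below 0.3 N and z of tube_d in the frame of carriage_mid between -0.005 and 0.005 m and x of tube_d in the frame of carriage_mid between -0.006 and 0.006 m and y of tube_d in the frame of carriage_mid between -0.085 and 0.085 m and contact force between the fingers and tube_d below 0.3 N and linear speed of each of tube_a, tube_b, tube_c, tube_d, cap_a, cap_b below 0.02 m/s and velocity of joint carriage between -0.01 and 0.01 m/s); the robot touches nothing.
It fails at once if the carriage is forced: away from every hole (over 6 mm) with the pin lower than 6 mm (value of joint plunger below 0.006 m and not (value of joint carriage between -0.006 and 0.006 m) and not (value of joint carriage between 0.0915 and 0.1035 m) and not (value of joint carriage between 0.189 and 0.201 m)).
It fails at once if the white bottle among the tubes or the tall purple-capped tube is moved more than 3 cm (distance of any of bottle, tall_tube from where it was at the start of the episode above 0.03 m).
Of cap_a, cap_b only 1 to 2 are there at a start; the rules pass over those that are not, and their reading is None.
Of tube_a, tube_b, tube_c, tube_d only 2 to 4 are there at a start; the rules pass over those that are not, and their reading is None.
At some moment in a run one of cap_a, cap_b may be knocked a few centimetres aside while the robot is not near it.
It also fails if it takes over 210 s, if anything falls off the work surface, if the arm or the gripper's body presses on something with over 40 N, if the wrist force passes 120 N, or if a joint passes its speed limit or range.

## Robot

A 7-joint arm with a two-finger parallel gripper is mounted at the origin on a cart in front of the work surface, level with it; the furniture and walls round the work are solid. World frame = base frame: x ahead of the robot, y to its left, z up, the work surface at z = 0. Lengths are in mm, angles in rad, forces in N, time in s.
With the tool pointing down it reaches from about 425 to 875 mm from the base axis. Payload 8.4 kg.
Tool frame: the origin (TCP) lies between the finger pads; the fingertips stand 22 mm ahead of it and the grasp point (between the pads) lies 3 mm ahead of it; x points along the fingers, y is the direction in which the jaws open and shut, and the axes are right-handed (so a half turn about x gives the same grasp; the last joint's range is limited). The gripper opens to 85 mm and grips with 20 to 120 N. Pads are 22 mm wide; open, the fingers measure 114 mm over their backs; the gripper's body (76 mm by 85 mm) begins 54 mm behind the grasp point. The pads swing forward as they close: fully open they stand 13 mm farther back than shut.
Start: joints at [1.203, 0.333, 0.04, 1.465, -0.013, 1.343, -0.059], TCP at [172.602, -626.635, 215.608] pointing down, gripper open.
Joint ranges: [-2.58, 2.58], [-0.38, 2.09], [-1.3, 1.39], [0.25, 2.4], [-1.5, 4.64], [0.08, 2.09], [-2.65, 2.65]. Speed limits (rad/s): [2.22, 2.22, 2.79, 2.79, 3.14, 3.14, 3.14].

## Interface

Orientations are given as a 3x3 rotation matrix whose columns are the frame's x, y, z axes.
In Python, from station import manip gives the robot as it stands. Calls block until the motion is done:
- manip.move_to(position, orientation): joint-space move of the TCP to a pose.
- manip.move_l(position, rotation=None, v=150, f_stop=None): straight line of the TCP; rotation=None keeps the orientation; v is the mean speed in mm/s. With f_stop (N) it stops when the force on the tool has changed by that much, and returns True; else False.
- manip.set_joints(angles): joint-space move.
- manip.gripper_open() and manip.clamp(): open the fingers fully, or close them until they stop; the grip force is fixed at half the most.
- manip.dwell(seconds).
- manip.solve_ik(position, orientation): joint angles nearest the present ones, or None.
- manip.sense(): the state.
- manip.camera(name): name is "scene" or "side" or "wrist"; returns the picture (480x640x3 uint8, red, green, blue); there is no depth.
- manip.camera_params(name): a dict with "camera_matrix" (3x3 intrinsics, pixels), "extrinsics" (4x4, takes a point from camera to world coordinates); the wrist camera has in their place "hand_eye" (4x4, takes a point from camera to tool coordinates, whose origin is the TCP and whose axes are the tool frame's). Camera axes: x right, y down, z forward; pixel columns grow to the right and rows downward; lengths in mm; the calibration is good to about 2 mm. A picture is of the moment at which its call begins: read the wrist's pose just before it. camera_params takes no time and is no camera call.
A pose or a line that the arm cannot do raises manip.PlanningError and nothing moves.
- manip.hand_in(): hands the job in, once; it reports no verdict.
The state is a dict: "t": time; "joint_pos": joint angles; "joint_vel": joint speeds; "joint_torque": joint torques, N m; "tcp_pos": TCP position; "eef_rot": TCP orientation; "force": force on the tool from outside, world axes, zero at the start; "wrist_torque": the same for the moment, N m; "grip_width": finger opening in mm.
Only numpy, scipy, OpenCV 4.12 (cv2) and the standard library are available. Lean on these libraries where they do the work, as an engineer would, in place of code of your own. Each camera call takes 0.05 s, during which the arm holds its last target.

## Working session

There is one attempt and no reset: what is moved stays moved. The work goes in short steps, each a Python script; the robot and the scene stay as the last script left them, time stands still between calls to the robot, and variables do not carry over. Pictures are saved under pics/ and viewed, and the job is handed in when it is done.

```bash
ls; mkdir -p pics; python3 - <<'E'
from station import manip
import cv2
for n in ["scene","side","wrist"]:
    im=manip.camera(n); cv2.imwrite(f"pics/{n}0.png",im[:,:,::-1])
    print(n,manip.camera_params(n))
print(manip.sense())
E
```

```text
pics
scene {'camera_matrix': array([[437.97565934,   0.        , 317.65154717],
       [  0.        , 437.97565934, 239.68092565],
       [  0.        ,   0.        ,   1.        ]]), 'extrinsics': array([[-8.26472608e-01, -3.16247986e-01,  4.65757705e-01,
         2.03371861e+01],
       [-5.62879597e-01,  4.48800745e-01, -6.94078129e-01,
         7.69259481e+02],
       [ 1.04684053e-02, -8.35802071e-01, -5.48931061e-01,
         6.86446653e+02],
       [ 0.00000000e+00,  0.00000000e+00,  0.00000000e+00,
         1.00000000e+00]])}
side {'camera_matrix': array([[452.61649767,   0.        , 310.94511657],
       [  0.        , 452.61649767, 237.61071567],
       [  0.        ,   0.        ,   1.        ]]), 'extrinsics': array([[-9.51524836e-01, -9.54334760e-02,  2.92391753e-01,
         1.77127549e+02],
       [-3.06681230e-01,  3.66679390e-01, -8.78346656e-01,
         1.01813702e+03],
       [-2.33903553e-02, -9.25439721e-01, -3.78172203e-01,
         5.32061542e+02],
       [ 0.00000000e+00,  0.00000000e+00,  0.00000000e+00,
         1.00000000e+00]])}
wrist {'camera_matrix': ar
[... 618 characters left out ...]
0448, -0.05847904]), 'joint_vel': array([ 0.00083724, -0.00277611,  0.00093516, -0.00162458,  0.003227  ,
        0.00045344, -0.00016514]), 'joint_torque': array([ 4.52469932e-03, -6.59035993e+01,  1.36879418e+00, -4.05874228e+01,
        1.73201325e-02,  9.58168530e-03,  2.70908458e-05]), 'tcp_pos': array([ 172.48037809, -626.31564199,  214.94002855]), 'eef_rot': array([[-4.30734137e-04,  2.65563088e-01, -9.64093388e-01],
       [ 1.15948092e-03, -9.64092697e-01, -2.65563416e-01],
       [-9.99999235e-01, -1.23223512e-03,  1.07352302e-04]]), 'force': array([-0.26566647, -0.41304796, -0.00312227]), 'wrist_torque': array([0.0244195 , 0.01010098, 0.00818374]), 'grip_width': 85.55441573983681}
```

View pics/scene0.png

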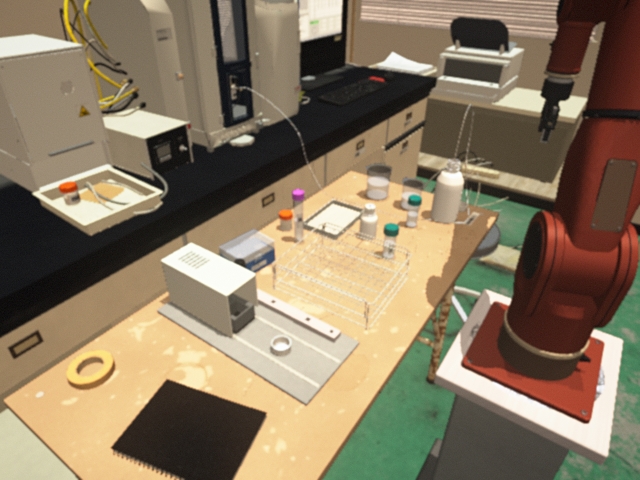

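View pics/side0.png

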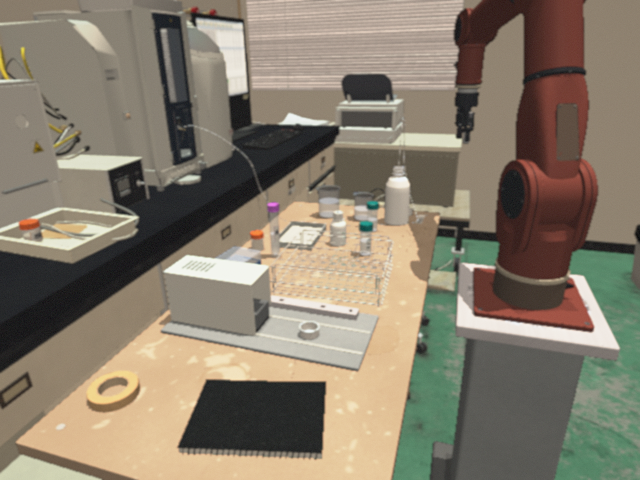

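View pics/wrist0.png

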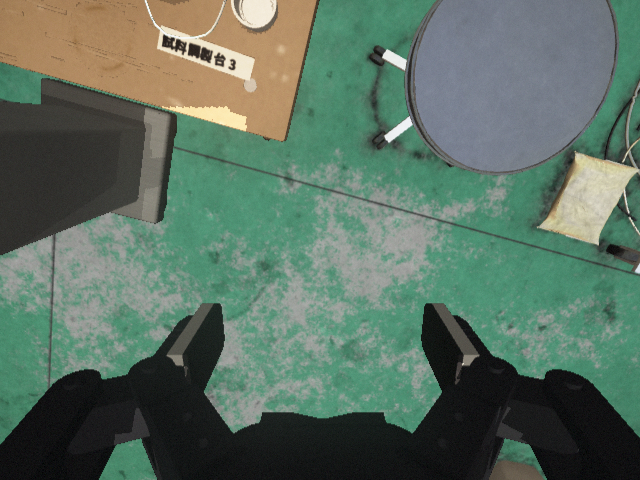

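```bash
cat > h.py <<'E'
from station import manip
import numpy as np, cv2
def cam(n,pose=None):
    p=manip.camera_params(n); K=p["camera_matrix"]
    if n=="wrist":
        T=np.eye(4);T[:3,:3]=pose["eef_rot"];T[:3,3]=pose["tcp_pos"]
        return K,T@p["hand_eye"]
    return K,p["extrinsics"]
def pix2plane(K,E,uv,z):
    d=E[:3,:3]@np.linalg.solve(K,[uv[0],uv[1],1]); o=E[:3,3]
    return o+d*(z-o[2])/d[2]
def proj(K,E,P):
    c=E[:3,:3].T@(np.array(P,float)-E[:3,3]); q=K@c; return q[:2]/q[2]
def shot(n,name):
    s=manip.sense(); im=manip.camera(n)
    cv2.imwrite(f"pics/{name}.png",im[:,:,::-1]); np.savez(f"pics/{name}.npz",rot=s["eef_rot"],pos=s["tcp_pos"])
    return s,im
def crop(src,name,x0,y0,x1,y1,f):
    im=cv2.imread(f"pics/{src}.png")[y0:y1,x0:x1]
    cv2.imwrite(f"pics/{name}.png",cv2.resize(im,None,fx=f,fy=f,interpolation=cv2.INTER_CUBIC))
def down(yaw):
    # tool x down, jaw axis y at yaw in world XY
    x=np.array([0,0,-1.]);y=np.array([np.cos(yaw),np.sin(yaw),0]);z=np.cross(x,y)
    return np.column_stack([x,y,z])
E
python3 - <<'E'
from h import *
crop("scene0","s0a",150,240,370,400,3.6)
crop("scene0","s0b",270,150,510,330,3.3)
crop("side0","d0b",200,170,440,350,3.3)
K,E=cam("scene")
for n,uv,z in [("cap",(281,341),27),("tA",(391,229),94),("tB",(414.5,198),94),("bottle",(370,207),100),("tall",(298,192),156)]:
    print(n,pix2plane(K,E,uv,z).round())
E
```

```text
cap [430. 287.  27.]
tA [ 397. -130.   94.]
tB [ 417. -323.   94.]
bottle [ 492. -191.  100.]
tall [642. -61. 156.]
```

View pics/s0a.png

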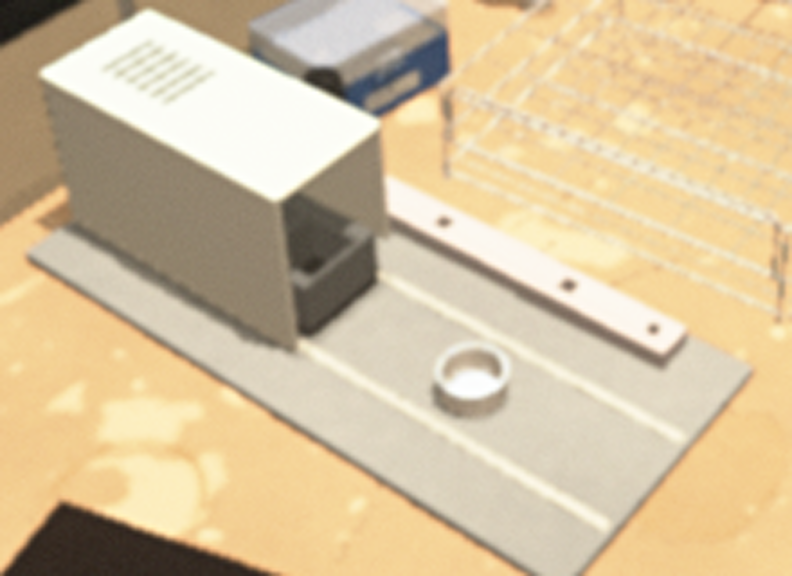

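View pics/s0b.png

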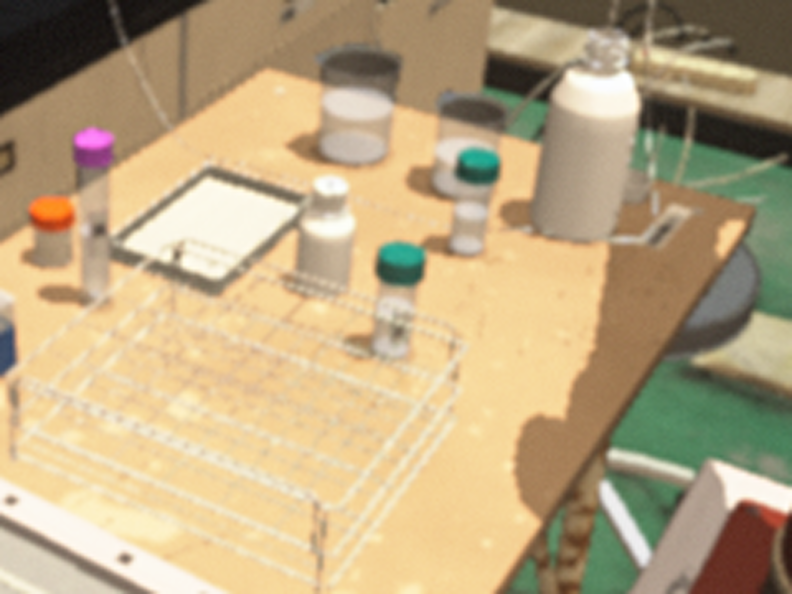

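View pics/d0b.png

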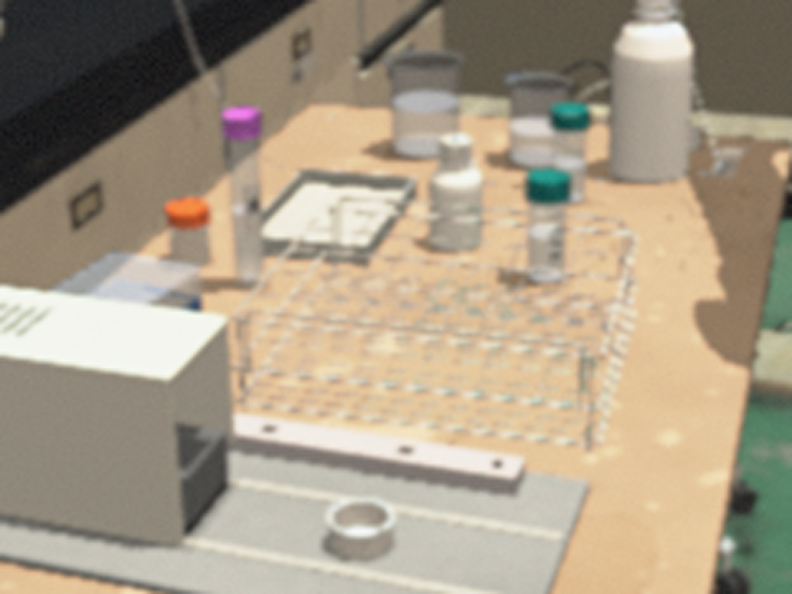

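```bash
python3 - <<'E'
from h import *
K,E=cam("scene")
f=lambda u,v:(150+u/3.6-.4,240+v/3.6-.4)
for n,uv,z in [("h1",(444,221),22),("h2",(569,286),22),("h3",(653,329),22),("barend",(686,330),22),("cornerR",(751,371),8),("hood nearR top",(381,118),126),("nearL top",(278,198),126),("farL top",(42,73),126),("farR",(148,10),126),("cornerfarL",(28,257),8),("line1",(685,440),8),("line2",(608,527),8),("knob",(325,75),94),("cap",(473,362),27)]:
    p=pix2plane(K,E,f(*uv),z).round(); print(n,p)
g=lambda u,v:(270+u/3.3-.4,150+v/3.3-.4)
print("bigscene")
for n,uv,z in [("tA",(402,252),94),("tAbase",(392,352),0),("tB",(479,157),94),("bottle base",(326,285),0),("bottle top",(331,184),100),("tall",(95,138),156),("tallbase",(95,298),0),("trayN",(225,285),20),("trayL",(120,243),20),("trayF",(212,165),20),("trayR",(305,200),20),("rackR top",(465,345),100),("rackR bot",(322,588),0),("rack near top",(320,497),100),("rack fL bot",(15,455),0),("rack fL top",(15,380),100),("rack far",(180,245),100)]:
    print(n,pix2plane(K,E,g(*uv),z).round())
E
```

```text
h1 [524. 198.  22.]
h2 [426. 200.  22.]
h3 [365. 202.  22.]
barend [348. 191.  22.]
cornerR [307. 185.   8.]
hood nearR top [532. 238. 126.]
nearL top [531. 324. 126.]
farL top [728. 321. 126.]
farR [728. 238. 126.]
cornerfarL [726. 360.   8.]
line1 [312. 251.   8.]
line2 [314. 323.   8.]
knob [620. 194.  94.]
cap [432. 285.  27.]
bigscene
tA [ 403. -144.   94.]
tAbase [ 400. -141.    0.]
tB [ 419. -328.   94.]
bottle base [ 494. -200.    0.]
bottle top [ 497. -199.  100.]
tall [643. -65. 156.]
tallbase [647. -66.   0.]
trayN [ 550. -122.   20.]
trayL [ 663. -126.   20.]
trayF [ 676. -298.   20.]
trayR [ 567. -290.   20.]
rackR top [306. -46. 100.]
rackR bot [316. 129.   0.]
rack near top [312. 155. 100.]
rack fL bot [570. 138.   0.]
rack fL top [540. 168. 100.]
rack far [546. -43. 100.]
```

```bash
python3 - <<'E'
from h import *
R=down(-np.pi/2)
s=manip.sense()
manip.move_to([250,-560,420],R)
manip.move_to([480,-200,400],R)
s,_=shot("wrist","w1")
print(s["t"],s["tcp_pos"])
manip.move_to([480,240,380],R)
s,_=shot("wrist","w2")
print(s["t"],s["tcp_pos"],s["joint_pos"])
E
```

```text
2.6333 [ 479.59112117 -201.5167915   399.81339166]
4.3 [480.78969581 238.59890912 379.8889026 ] [ 0.15980648  0.12689516 -0.78115689  1.41977599  0.08970313  1.63150773
 -2.18488253]
```

View pics/w1.png

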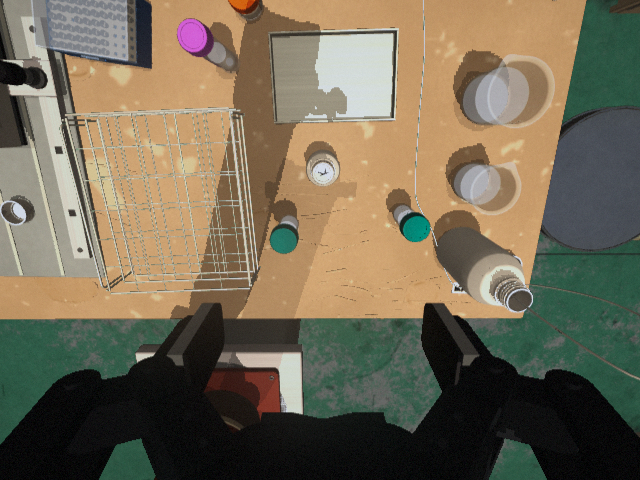

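View pics/w2.png

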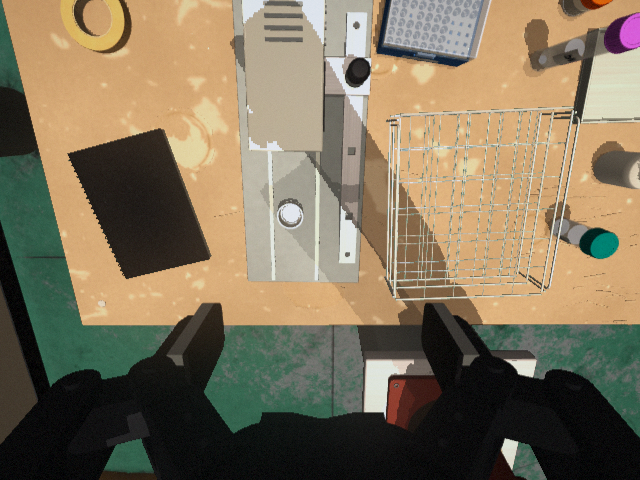

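```bash
python3 - <<'E'
from h import *
crop("w1","w1a",250,10,450,270,2.3)
crop("w2","w2a",230,40,390,290,2.4)
E
```

```text
(no output)
```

View pics/w1a.png

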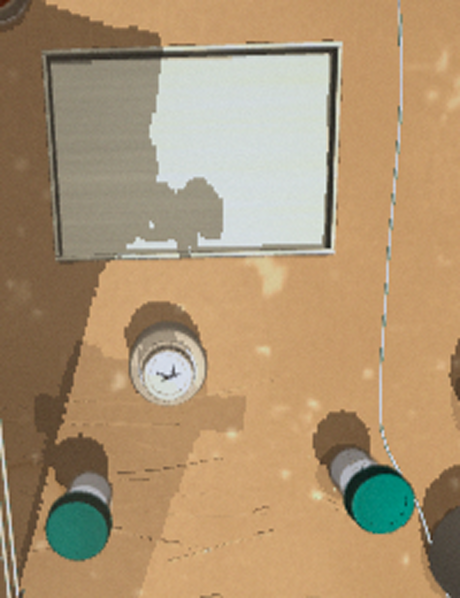

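View pics/w2a.png

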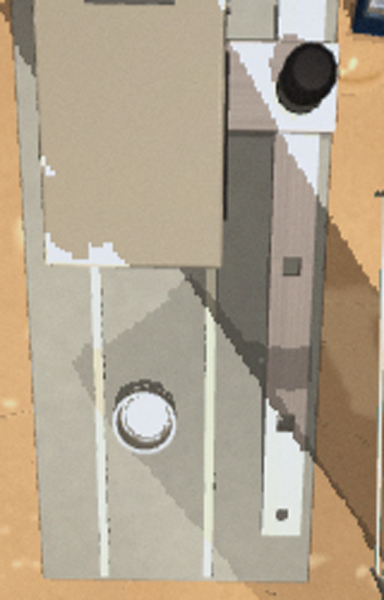

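```bash
python3 - <<'E'
from h import *
def L(n):
    d=np.load(f"pics/{n}.npz"); return cam("wrist",dict(eef_rot=d["rot"],tcp_pos=d["pos"]))
K,E=L("w1"); f=lambda u,v:(250+u/2.3-.3,10+v/2.3-.3)
for n,uv,z in [("tA",(79,524),94),("tB",(381,499),94),("bottle",(168,373),100),("tray1",(45,52),20),("tray2",(340,43),20),("tray3",(335,252),20),("tray4",(57,260),20)]:
    print(n,pix2plane(K,E,f(*uv),z).round(1))
K,E=L("w2"); f=lambda u,v:(230+u/2.4-.3,40+v/2.4-.3)
for n,uv,z in [("h1",(292,266),22),("h2",(286,423),22),("screw",(281,515),22),("knobtop",(311,66),96),("cap",(146,416),27),("bar nearL",(261,536),22),("bar nearR",(299,536),22),("nearL",(43,579),8),("nearR",(307,580),8),("hood nL",(47,262),126),("hood nR",(222,265),126),("line1",(104,577),8),("line2",(208,577),8),("l1far",(97,270),8),("l2far",(212,270),8)]:
    print(n,pix2plane(K,E,f(*uv),z).round(1))
K,E=cam("wrist",dict(eef_rot=np.eye(3),tcp_pos=np.zeros(3)))
K,E=cam("scene");g=(270+321/3.3,150+497/3.3)
for z in (60,80,100,120,140): print(z,pix2plane(K,E,g,z).round())
E
```

```text
tA [ 410.2 -147.7   94. ]
tB [ 425.8 -332.5   94. ]
bottle [ 502.8 -202.7  100. ]
tray1 [ 683.4 -129.4   20. ]
tray2 [ 687.7 -305.8   20. ]
tray3 [ 569.8 -310.3   20. ]
tray4 [ 565.3 -131.3   20. ]
h1 [527.7 195.5  22. ]
h2 [429.7 197.   22. ]
screw [366.5 199.   22. ]
knobtop [626.5 194.6  96. ]
cap [435.7 286.5  27. ]
bar nearL [351.5 212.2  22. ]
bar nearR [351.4 186.6  22. ]
nearL [313.7 364.3   8. ]
nearR [312.5 178.7   8. ]
hood nL [536.3 322.7 126. ]
hood nR [534.7 238.  126. ]
line1 [315.1 321.3   8. ]
line2 [315.  248.3   8. ]
l1far [524.7 316.1   8. ]
l2far [524.5 244.3   8. ]
60 [330. 113.  60.]
80 [320. 134.  80.]
100 [310. 155. 100.]
120 [300. 176. 120.]
140 [290. 197. 140.]
```

```bash
python3 - <<'E'
from h import *
R=down(-np.pi/2)
manip.move_to([400,285,180],R); manip.dwell(0.4)
s,_=shot("wrist","w3"); print(s["t"],s["tcp_pos"])
s,_=shot("scene","s1")
K,E=cam("wrist",s)
crop("w3","w3a",200,100,450,300,3)
E
```

```text
5.6333 [400.33116094 285.08582254 180.33279791]
```

View pics/w3.png

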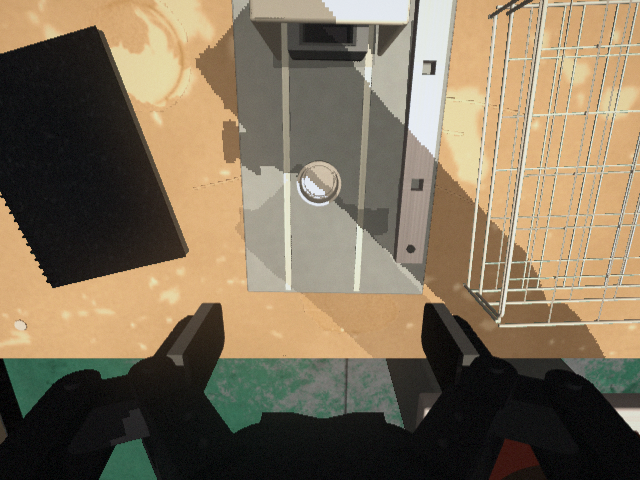

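```bash
python3 - <<'E'
from h import *
d=np.load(f"pics/w3.npz"); K,E=cam("wrist",dict(eef_rot=d["rot"],tcp_pos=d["pos"]))
for n,uv,z in [("h1",(429,67),22),("h2",(417,184.5),22),("screw",(411,249),22),("cap",(319,183),27),("capbase",(319,184),18),("line1n",(289,290),8),("line1f",(285,55),8),("line2n",(358,291),8),("line2f",(371,55),8),("nl",(247,290),8),("nr",(423,294),8)]:
    print(n,pix2plane(K,E,uv,z).round(1))
E
```

```text
h1 [527.4 195.5  22. ]
h2 [429.4 197.3  22. ]
screw [366.3 197.8  22. ]
cap [431.5 287.6  27. ]
capbase [429.2 287.6  18. ]
line1n [315.1 320.    8. ]
line1f [538.9 316.8   8. ]
line2n [313.9 246.6   8. ]
line2f [538.9 242.5   8. ]
nl [315.1 364.6   8. ]
nr [310.4 177.2   8. ]
```

```bash
python3 - <<'E'
from h import *
R=down(-np.pi/2)
manip.move_l([431.5,287.2,180],R)
manip.move_l([431.5,287.2,33],R,v=120,f_stop=8)
print(manip.sense()["tcp_pos"])
manip.clamp(); s=manip.sense(); print(s["grip_width"],s["force"],s["t"])
manip.move_l([431.5,287.2,220],R,v=200)
print(manip.sense()["grip_width"])
shot("wrist","w4")
E
```

```text
[431.97173161 287.4769084   33.68897752]
-0.03941290078714818 [-0.25216111  0.61194818 -0.10166579] 8.2333
0.23425202126414424
```

View pics/w4.png

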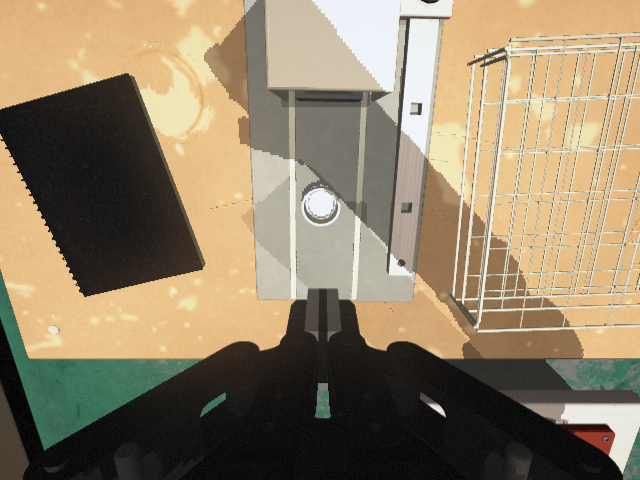

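```bash
python3 - <<'E'
from h import *
d=np.load(f"pics/w4.npz"); K,E=cam("wrist",dict(eef_rot=d["rot"],tcp_pos=d["pos"]))
for n,uv,z in [("h1",(416,108),22),("h2",(406.5,207.5),22),("cap",(320,204),27),("cap0",(320,204),8),("line1n",(293,298),8)]:
    print(n,pix2plane(K,E,uv,z).round(1))
print(d["pos"],d["rot"].round(3))
K,E=cam("wrist",dict(eef_rot=np.eye(3),tcp_pos=np.zeros(3)))
for x in (0,3,22): print(x,proj(K,E,[x,0,0]), proj(K,E,[x,40,0]))
crop("w4","w4a",240,150,400,320,3.5)
shot("scene","s2");crop("s2","s2a",150,240,370,400,3.6)
E
```

```text
h1 [527.6 195.4  22. ]
h2 [429.3 197.2  22. ]
cap [434.2 288.4  27. ]
cap0 [430.  288.6   8. ]
line1n [315.6 321.1   8. ]
[430.98814224 286.75647931 218.84384282] [[-0.002  0.    -1.   ]
 [-0.001 -1.    -0.   ]
 [-1.     0.001  0.002]]
0 [321.04025424 290.07975402] [399.38669941 290.10256371]
3 [321.06302737 287.48310053] [398.15838563 287.50555986]
22 [321.19191856 272.78657902] [391.20637979 272.80704689]
```

View pics/w4a.png

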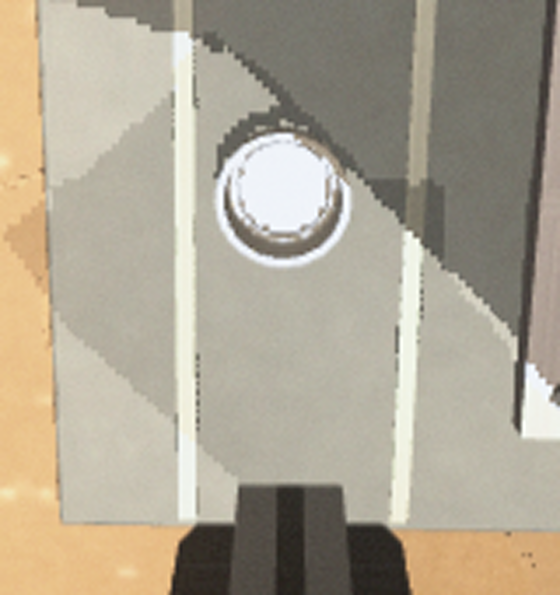

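View pics/s2a.png

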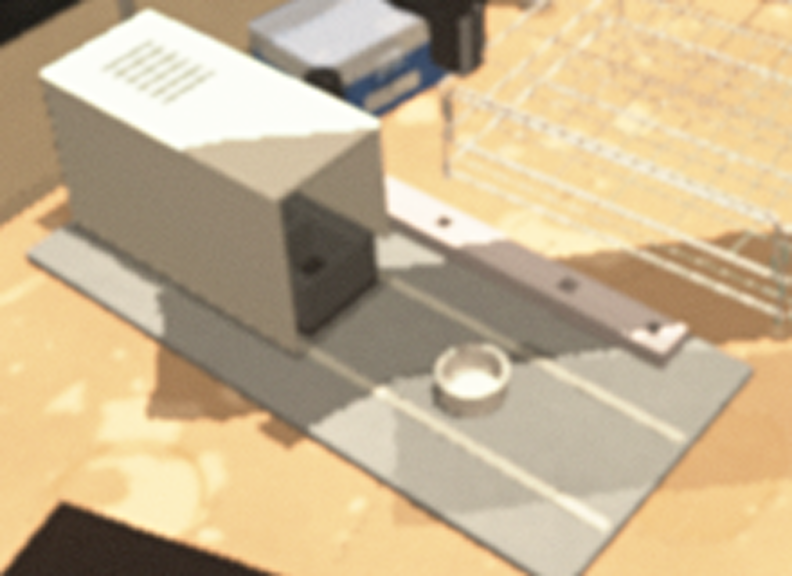

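```bash
python3 - <<'E'
from h import *
K,E=cam("wrist",dict(eef_rot=np.eye(3),tcp_pos=np.zeros(3)))
for z in (-11,0,11):
  for x in (-20,-10,0,10,22): print(z,x,proj(K,E,[x,11,z]).round(1))
s=manip.sense();print(s["grip_width"],s["tcp_pos"])
crop("w4","w4b",180,260,460,480,2.8)
E
```

```text
-11 -20 [345.5 287.9]
-11 -10 [344.2 278.5]
-11 0 [343.  270.2]
-11 10 [341.9 262.7]
-11 22 [340.8 254.7]
0 -20 [345.  309.8]
0 -10 [343.7 299.4]
0 0 [342.6 290.1]
0 10 [341.6 281.7]
0 22 [340.4 272.8]
11 -20 [344.5 330.8]
11 -10 [343.3 319.4]
11 0 [342.2 309.2]
11 10 [341.2 300.1]
11 22 [340.1 290.2]
0.026484778485953757 [430.94883819 286.76833378 218.72009573]
```

View pics/w4b.png

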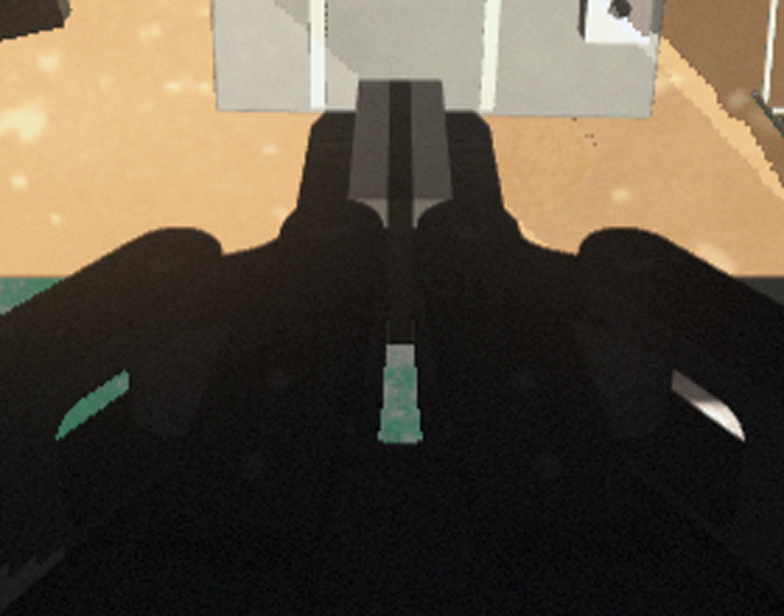

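```bash
python3 - <<'E'
from h import *
s,_=shot("side","d2")
print(s["tcp_pos"])
for n,src in (("scene","s2"),("side","d2")):
    K,E=cam(n); t=s["tcp_pos"]
    uv=[proj(K,E,t+[0,0,-a]).round(1) for a in (22,0,-54)]
    print(n,uv)
    u,v=uv[0].astype(int); x0=max(0,u-60);y0=max(0,v-90)
    im=cv2.imread(f"pics/{src}.png")
    im=cv2.resize(im[y0:y0+120,x0:x0+120],None,fx=5,fy=5,interpolation=cv2.INTER_CUBIC)
    for p in uv: cv2.drawMarker(im,tuple(((p-[x0,y0])*5).astype(int).tolist()),(0,255,0),0,15,1)
    cv2.imwrite(f"pics/{src}t.png",im); print(x0,y0)
E
```

```text
[430.94883819 286.76833378 218.72009573]
scene [array([277.5, 274.3]), array([277. , 264.6]), array([275.7, 239.3])]
217 184
side [array([305.9, 247.2]), array([305.6, 236.3]), array([304.7, 208.5])]
245 157
```

View pics/s2t.png

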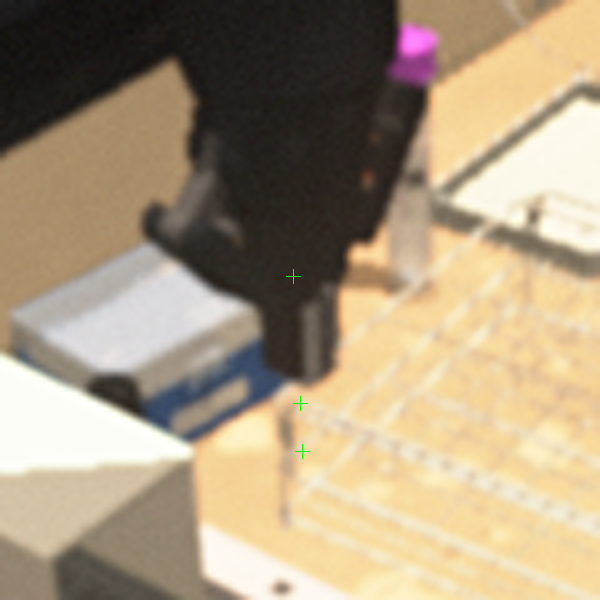

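View pics/d2t.png

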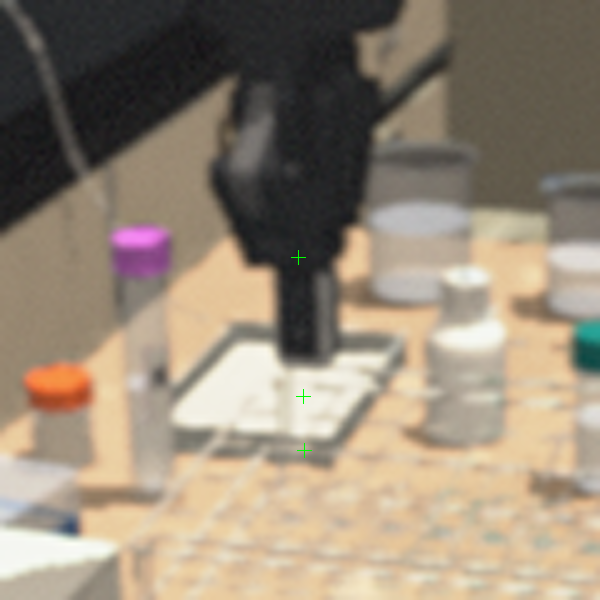

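```bash
python3 - <<'E'
from h import *
R=down(-np.pi/2)
manip.move_l([370,287,60],R,v=250)
manip.dwell(.2)
hit=manip.move_l([370,287,-15],R,v=40,f_stop=4)
s=manip.sense();print(hit,s["tcp_pos"],s["force"],s["t"])
manip.move_l([370,287,60],R,v=150)
E
```

```text
True [369.97449351 286.99657404  -7.590128  ] [-1.78631631 -2.26335021  9.95037356] 12.0083
```

```bash
python3 - <<'E'
from h import *
R=down(-np.pi/2)
manip.gripper_open()
manip.move_l([432,287.4,60],R,v=250)
print(manip.move_l([432,287.4,-5],R,v=100,f_stop=8))
print(manip.sense()["tcp_pos"])
manip.clamp(); s=manip.sense(); print(s["grip_width"],s["force"],s["t"])
manip.move_l([432,287.4,150],R,v=200)
s,_=shot("wrist","w5");print(s["grip_width"])
E
```

```text
False
[432.15045105 287.7779721   -4.59837285]
37.79987045825795 [-2.01438281 -2.82156058  8.35988147] 15.1167
37.473194636026065
```

View pics/w5.png

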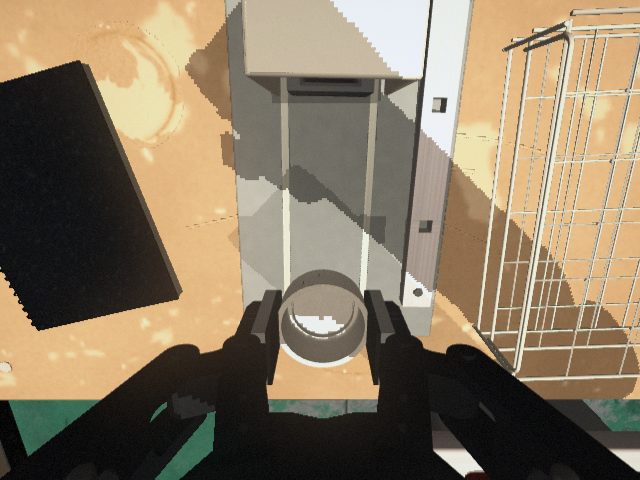

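```bash
python3 - <<'E'
from h import *
R=down(-np.pi/2)
manip.move_l([432,287,190],R,v=250)
manip.move_to([626,-219,190],R)
print(manip.sense()["grip_width"])
hit=manip.move_l([626,-219,-8],R,v=130,f_stop=8)
print(hit,manip.sense()["tcp_pos"])
manip.gripper_open()
manip.move_l([626,-219,190],R,v=250)
manip.move_to([500,-219,190],R);manip.dwell(.3)
s,_=shot("wrist","w6");print(s["t"],s["tcp_pos"])
shot("scene","s3")
E
```

```text
37.1948576131878
False [ 626.59610585 -219.16044128   -7.11790921]
22.375 [ 500.60033177 -218.56043043  189.58038526]
```

View pics/w6.png

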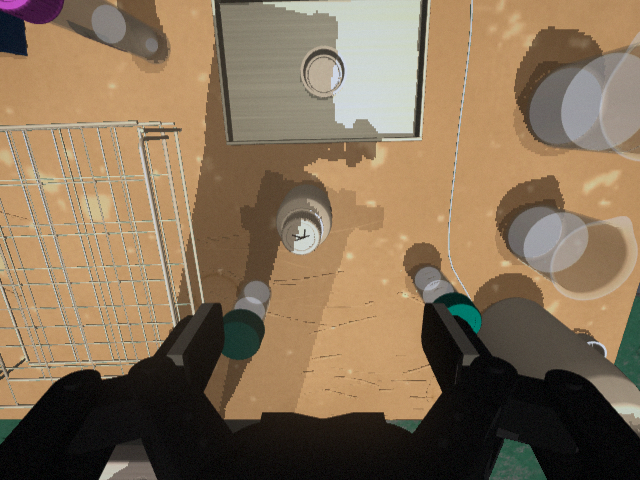

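View pics/s3.png

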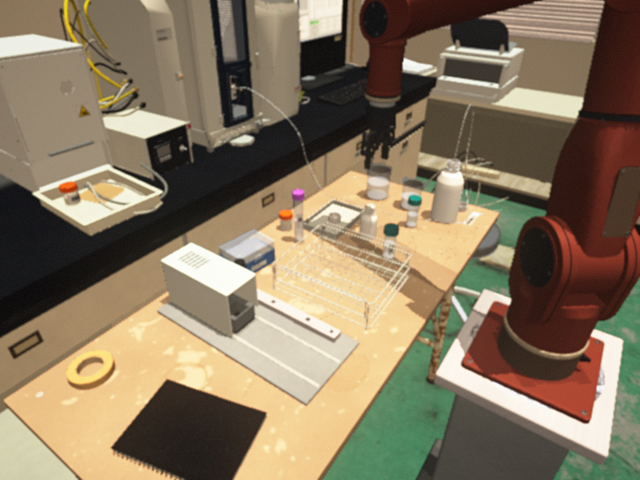

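```bash
python3 - <<'E'
from h import *
for a in (-0.018,np.pi-0.018):
  for p in ([626,194,200],[560,194,180],[430,197,60]):
    q=manip.solve_ik(p,down(a)); print(a,p,None if q is None else q.round(2))
q=manip.sense()["joint_pos"].round(2);print(q)
E
```

```text
-0.018 [626, 194, 200] [ 0.37  0.57 -1.07  1.43  0.5   1.43 -0.72]
-0.018 [560, 194, 180] [ 0.48  0.48 -1.17  1.62  0.45  1.35 -0.77]
-0.018 [430, 197, 60] [ 0.51  0.32 -1.15  2.02  0.34  1.02 -0.82]
3.1235926535897933 [626, 194, 200] [ 0.38  0.58 -1.1   1.43  0.51  1.44  2.41]
3.1235926535897933 [560, 194, 180] [ 0.44  0.44 -1.09  1.62  0.4   1.33  2.41]
3.1235926535897933 [430, 197, 60] [ 0.47  0.29 -1.09  2.02  0.3   1.01  2.35]
[ 0.89  0.19 -0.63  1.73  0.12  1.26 -1.33]
```

```bash
python3 - <<'E'
from h import *
R=down(-0.018)
manip.move_to([500,-100,220],R)
manip.move_to([622,160,200],R);manip.dwell(.3)
s,_=shot("wrist","w7");print(s["t"],s["tcp_pos"])
E
```

```text
25.1167 [622.2129646  158.77203829 200.2970181 ]
```

View pics/w7.png

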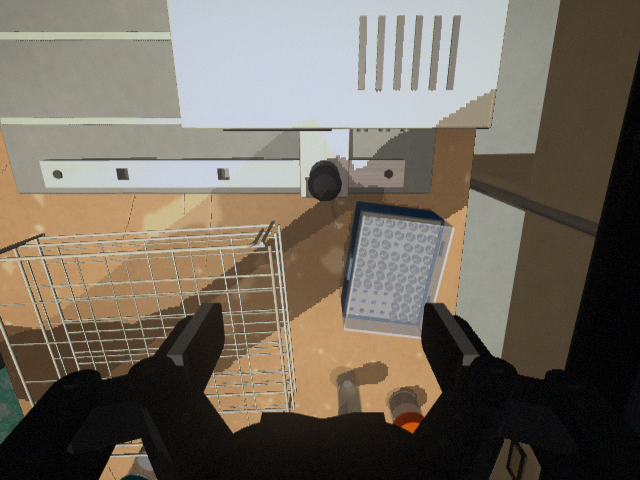

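```bash
python3 - <<'E'
from h import *
d=np.load(f"pics/w7.npz"); K,E=cam("wrist",dict(eef_rot=d["rot"],tcp_pos=d["pos"]))
for n,uv,z in [("h1",(224,174),22),("h2",(123.5,174),22),("screw",(57.5,174.5),22),("screwF",(389,174),22),("knob",(325,182.5),96)]:
    print(n,pix2plane(K,E,uv,z).round(1))
crop("w7","w7a",20,120,440,210,1.9)
crop("w7","w7b",270,120,390,220,6)
E
```

```text
h1 [527.9 195.5  22. ]
h2 [430.5 197.4  22. ]
screw [366.5 198.2  22. ]
screwF [688.  192.3  22. ]
knob [625.3 196.7  96. ]
```

View pics/w7b.png

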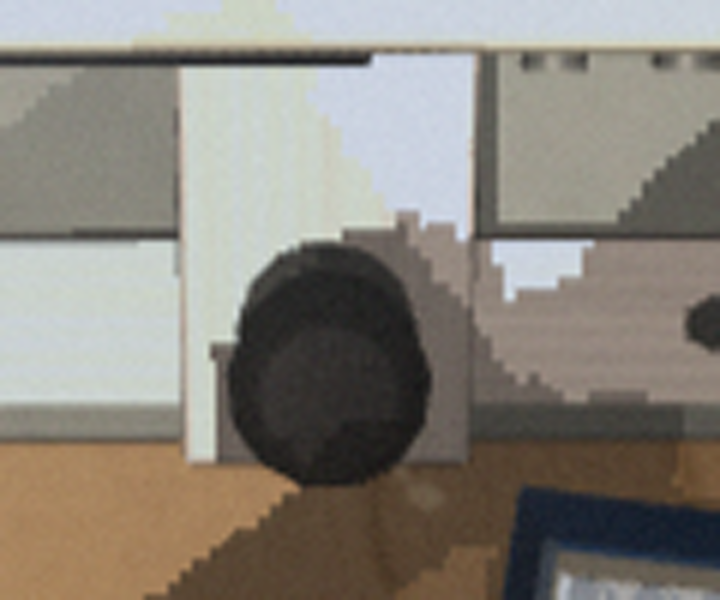

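```bash
python3 - <<'E'
from h import *
R=down(-0.0185)
manip.move_l([625.5,194.5,200],R)
manip.move_l([625.5,194.5,100],R,v=150)
print(manip.move_l([625.5,194.5,44],R,v=60,f_stop=6))
print(manip.sense()["tcp_pos"])
manip.clamp(); manip.dwell(.2); s=manip.sense(); print(s["grip_width"],s["force"],s["tcp_pos"],s["t"])
E
```

```text
False
[625.7624506  194.65993958  44.43873608]
25.043729718795348 [-1.03767035 -1.92991538  4.404834  ] [625.67064225 194.50899817  44.33820903] 28.2333
```

```bash
python3 - <<'E'
from h import *
manip.move_l([625.5,194.5,60.5],v=30); manip.dwell(.2)
s=manip.sense(); print(s["grip_width"],s["force"],s["tcp_pos"],s["t"])
s,_=shot("wrist","w8");shot("scene","s4"); crop("s4","s4a",150,220,370,400,3.3)
E
```

```text
24.966190395131814 [-0.37516128  1.82161178 -7.10187086] [625.16930792 194.45941303  60.18911964] 29.1333
```

View pics/w8.png

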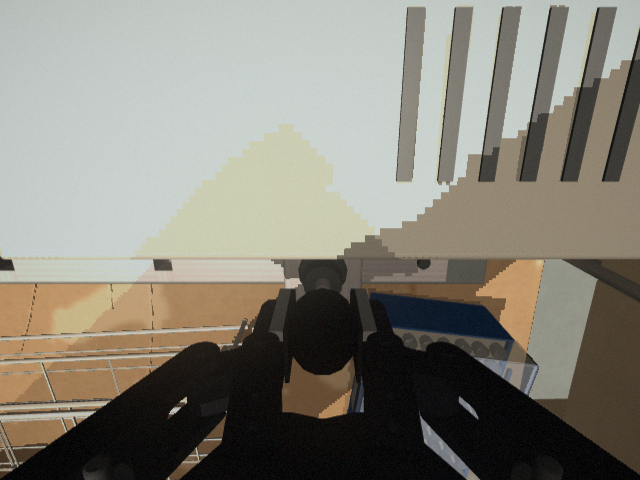

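View pics/s4a.png

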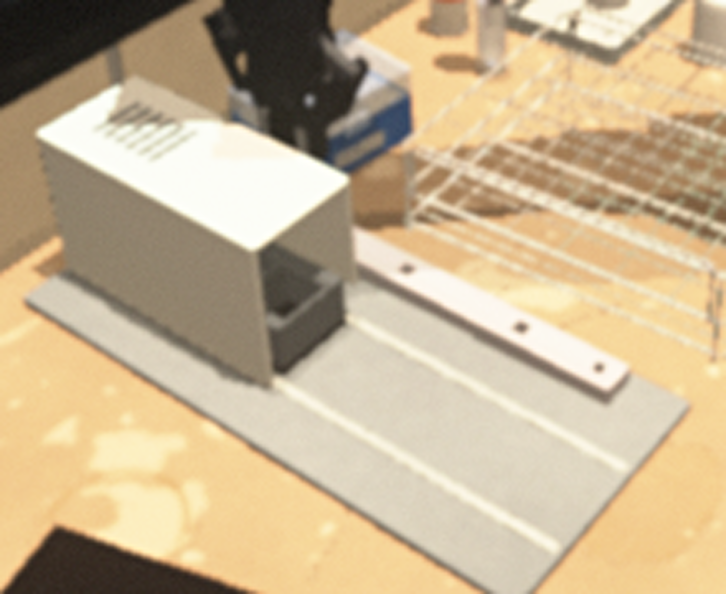

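```bash
python3 - <<'E'
from h import *
c=np.array([625.5,194.5,61.0]); u=np.array([-np.cos(.0185),np.sin(.0185),0])
for d in (10,100,195):
    h=manip.move_l(c+u*d,v=60,f_stop=12); s=manip.sense(); print(d,h,s["force"].round(1),s["tcp_pos"].round(1),s["grip_width"])
    if h: break
manip.dwell(.3); s=manip.sense(); print(s["force"].round(1),s["tcp_pos"].round(1),s["t"])
shot("scene","s5"); crop("s5","s5a",150,220,370,400,3.3)
E
```

```text
10 False [-2.   0.4 -6.6] [614.9 194.7  61. ] 24.795470440624374
100 False [ 0.5  0.6 -7.6] [525.5 196.3  60.9] 24.935461894443804
195 False [ 1.   0.1 -6.9] [430.5 198.1  60.9] 25.060806488015032
[ 1.1 -0.1 -7.9] [430.5 198.1  60.9] 33.2333
```

View pics/s5a.png

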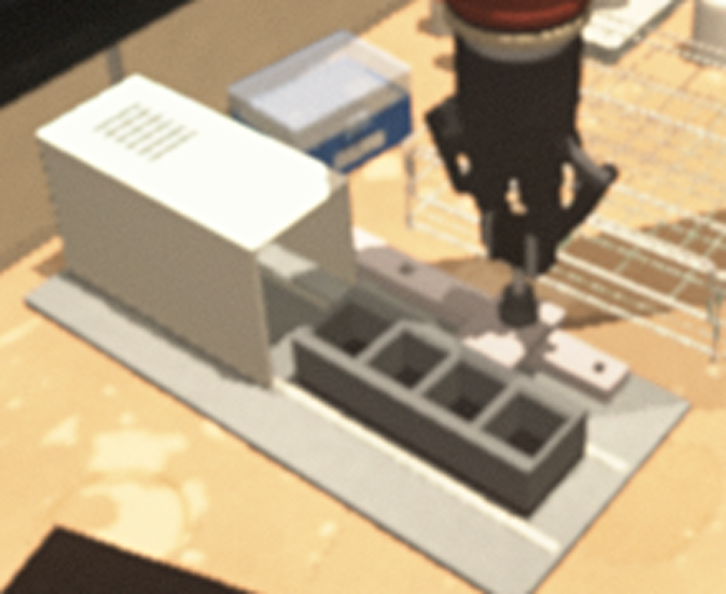

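```bash
python3 - <<'E'
from h import *
s=manip.sense();p=s["tcp_pos"]
h=manip.move_l([p[0],p[1],44.5],v=25,f_stop=11); s=manip.sense(); print(h,s["force"].round(1),s["tcp_pos"].round(1))
E
```

```text
False [-0.1 -1.  -3.3] [430.5 198.1  44.5]
```

```bash
python3 - <<'E'
from h import *
manip.gripper_open(); manip.dwell(.3)
manip.move_l([430.5,198.1,140],v=150)
manip.move_l([440,170,200],v=200); manip.dwell(.3)
s,_=shot("wrist","w9");print(s["tcp_pos"],s["t"])
s,_=shot("side","d5"); crop("d5","d5a",160,230,400,380,3.2)
E
```

```text
[439.41176576 170.2989803  199.30887788] 36.575
```

View pics/w9.png

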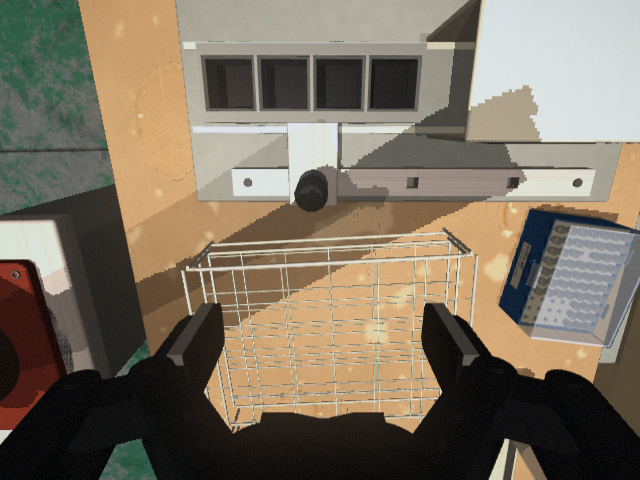

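View pics/d5a.png

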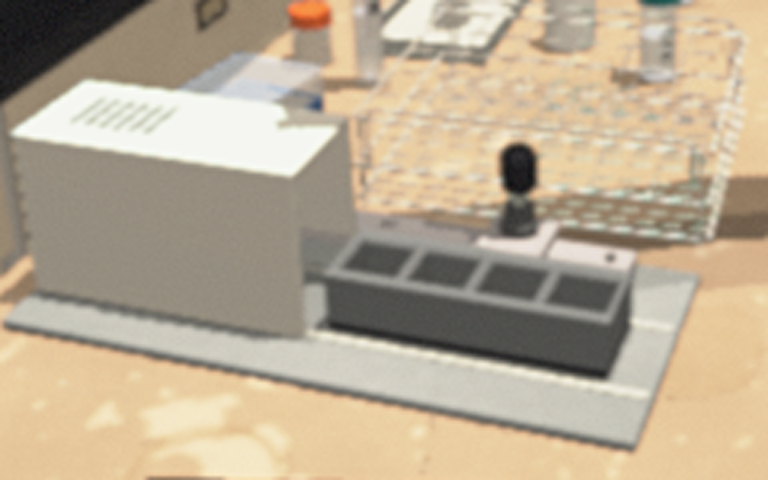

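```bash
python3 - <<'E'
from h import *
d=np.load(f"pics/w9.npz"); K,E=cam("wrist",dict(eef_rot=d["rot"],tcp_pos=d["pos"]))
for z in (80,96,112): print(z,proj(K,E,[430.5,198.1,z]))
crop("w9","w9a",180,30,440,230,3)
E
```

```text
80 [310.72334328 192.50375602]
96 [310.05330964 196.25630108]
112 [309.30179184 200.4652008 ]
```

View pics/w9a.png

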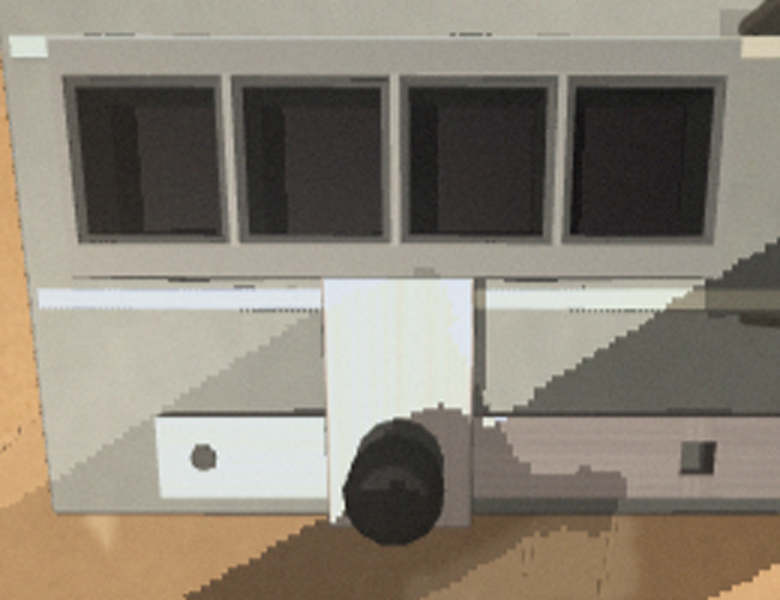

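```bash
python3 - <<'E'
from h import *
d=np.load(f"pics/w9.npz"); K,E=cam("wrist",dict(eef_rot=d["rot"],tcp_pos=d["pos"]))
f=lambda u,v:(180+u/3-.3,30+v/3-.3)
for p in [(65,75),(227,75),(228,242),(80,242)]: print("s3c",pix2plane(K,E,f(*p),50).round(1))
for p in [(568,75),(725,75),(712,242),(562,242)]: print("s0c",pix2plane(K,E,f(*p),50).round(1))
u=np.array([-np.cos(.0185),np.sin(.0185)]); xr=np.array([np.sin(.0185),np.cos(.0185)])
mid=np.array([430.5,198.1])+85*xr
print(mid,[ (mid+u*(i*45-67.5)).round(1) for i in range(4)])
E
```

```text
s3c [344.7 305.6  50. ]
s3c [388.  304.8  50. ]
s3c [385.1 263.   50. ]
s3c [343.6 263.7  50. ]
s0c [479.3 303.3  50. ]
s0c [521.3 302.5  50. ]
s0c [520.6 260.6  50. ]
s0c [478.6 261.3  50. ]
[432.0724103  283.08545479] [array([499.6, 281.8]), array([454.6, 282.7]), array([409.6, 283.5]), array([364.6, 284.3])]
```

```bash
python3 - <<'E'
from h import *
R=down(-np.pi/2-.0185)
manip.move_l([440,170,230],v=250)
manip.move_to([440,-130,240],R)
manip.move_to([440,-230,240],R);manip.dwell(.3)
s,_=shot("wrist","w10");print(s["tcp_pos"],s["t"],s["joint_pos"].round(2))
for p in ([405,-146,50],[420,-330,50]):
  for a in (-np.pi/2,-np.pi/4,-3*np.pi/4,0,np.pi):
    q=manip.solve_ik(p,down(a)); print(p,a,None if q is None else q.round(2))
E
```

```text
[ 440.32868977 -228.9983962   240.22327029] 38.875 [ 1.57  0.13 -1.24  1.75  0.13  1.35 -1.29]
[405, -146, 50] -1.5707963267948966 [ 1.43  0.25 -1.26  2.12  0.29  0.97 -1.56]
[405, -146, 50] -0.7853981633974483 [ 1.45  0.26 -1.29  2.12  0.3   0.97 -0.79]
[405, -146, 50] -2.356194490192345 [ 1.4   0.23 -1.23  2.12  0.26  0.96 -2.33]
[405, -146, 50] 0 [ 1.42  0.24 -1.24  2.12  0.27  0.96  0.02]
[405, -146, 50] 3.141592653589793 None
[420, -330, 50] -1.5707963267948966 [ 1.47  0.46 -1.06  1.89  0.46  1.06 -1.35]
[420, -330, 50] -0.7853981633974483 [ 1.52  0.51 -1.14  1.89  0.52  1.08 -0.61]
[420, -330, 50] -2.356194490192345 [ 1.41  0.42 -0.97  1.89  0.4   1.04 -2.09]
[420, -330, 50] 0 [ 1.58  0.58 -1.24  1.89  0.61  1.13  0.11]
[420, -330, 50] 3.141592653589793 [ 0.55  0.25  0.04  1.93 -0.01  0.96 -2.55]
```

View pics/w10.png

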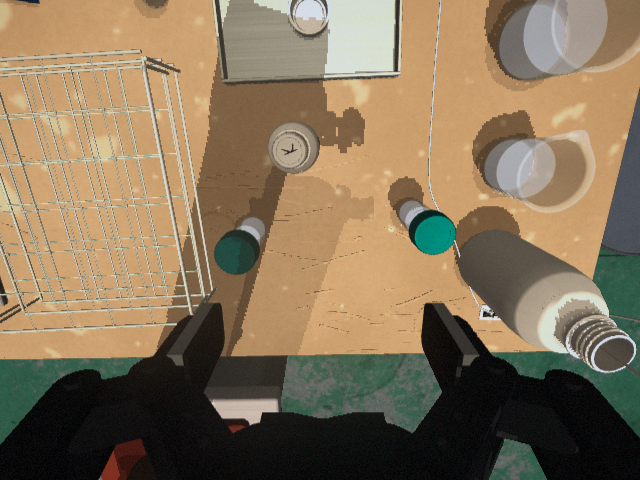

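```bash
python3 - <<'E'
from h import *
crop("w10","w10a",190,180,500,340,2.5)
d=np.load(f"pics/w10.npz"); K,E=cam("wrist",dict(eef_rot=d["rot"],tcp_pos=d["pos"]))
for n,uv,z in [("A",(237,252.5),94),("B",(432.5,232.5),94),("bigbase",(490,258),0),("bigedge",(460,250),0),("bottle",(290,150),100)]: print(n,pix2plane(K,E,uv,z).round(1))
E
```

```text
A [ 408.3 -148.7   94. ]
B [ 425.  -331.6   94. ]
bigbase [ 361.7 -436.8    0. ]
bigedge [ 372.9 -398.4    0. ]
bottle [ 501.7 -203.5  100. ]
```

View pics/w10a.png

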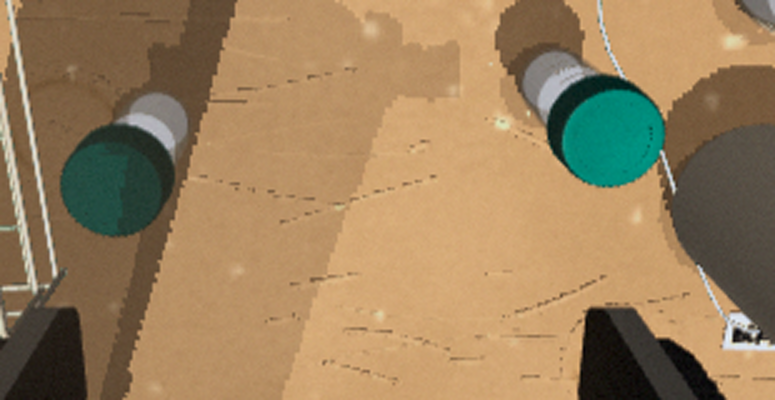

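```bash
cat >> h.py <<'E'
RT=down(-np.pi/2-.0185)
def pick(x,y):
    manip.gripper_open()
    manip.move_to([x,y,180],RT)
    h=manip.move_l([x,y,50],RT,v=110,f_stop=8); print("hit",h,manip.sense()["tcp_pos"].round(1))
    manip.clamp(); manip.dwell(.2); s=manip.sense(); print("grip",s["grip_width"],s["force"].round(1),s["tcp_pos"].round(1))
    manip.move_l([x,y,200],RT,v=150)
    s=manip.sense(); print(s["grip_width"],s["t"])
E
python3 - <<'E'
from h import *
d=np.load(f"pics/w10.npz"); K,E=cam("wrist",dict(eef_rot=d["rot"],tcp_pos=d["pos"]))
A=pix2plane(K,E,(235.3,254.5),94);B=pix2plane(K,E,(434.6,234.9),94);print(A,B)
pick(A[0],A[1]); shot("wrist","w11")
E
```

```text
[ 406.33751433 -146.90494187   94.        ] [ 422.67014994 -333.78272567   94.        ]
hit False [ 406.8 -147.1   50.5]
grip 39.31384447253917 [-0.9  1.   5.8] [ 406.8 -147.    50.5]
39.06515023313473 42.825
```

View pics/w11.png

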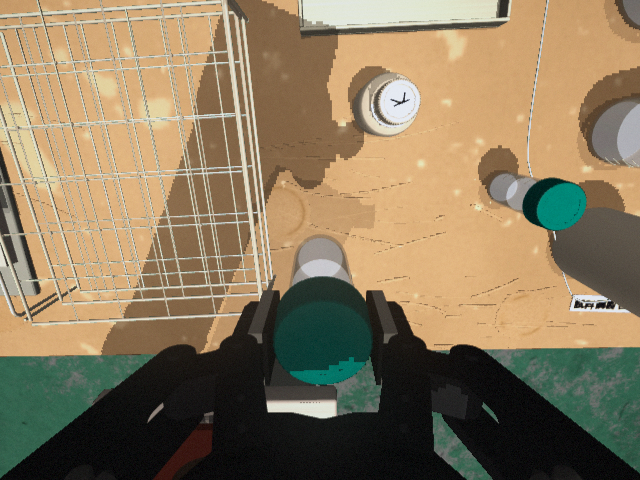

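```bash
cat >> h.py <<'E'
def place(x,y):
    manip.move_to([470,70,200],RT)
    manip.move_to([x,y,200],RT)
    manip.move_l([x,y,110],RT,v=150); manip.dwell(.2)
    h=manip.move_l([x,y,66],RT,v=50,f_stop=10); s=manip.sense(); print("place",h,s["tcp_pos"].round(1),s["force"].round(1),s["grip_width"])
    return h
E
python3 - <<'E'
from h import *
place(364.6,284.3); shot("wrist","w12"); print(manip.sense()["t"])
E
```

```text
place True [364.4 284.2  66.4] [-0.9 -0.2  6.8] 39.107611357660446
46.575
```

View pics/w12.png

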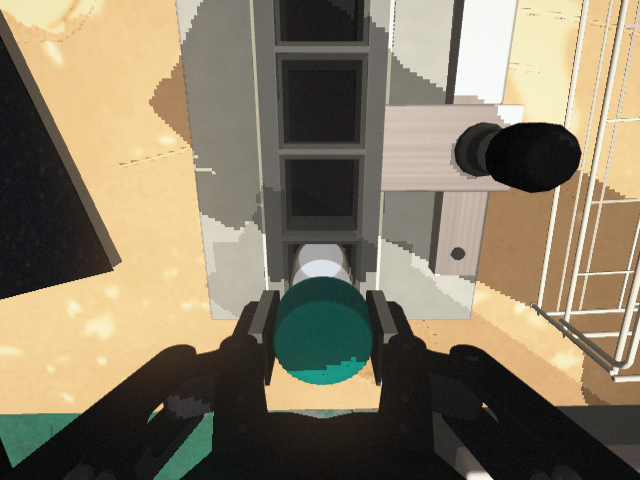

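```bash
python3 - <<'E'
from h import *
d=np.load(f"pics/w11.npz"); K,E=cam("wrist",dict(eef_rot=d["rot"],tcp_pos=d["pos"])); print(pix2plane(K,E,(557,204),94))
manip.gripper_open(); manip.move_l([364.6,284.3,200],v=150)
manip.move_to([470,70,220],RT)
pick(422.7,-333.2)
place(454.6,282.7); s,_=shot("wrist","w13"); print(manip.sense()["t"])
E
```

```text
[ 424.56985508 -330.66719744   94.        ]
hit False [ 423.1 -333.5   50.7]
grip 38.96603474282126 [-1.5  1.5  5. ] [ 423.  -333.4   50.5]
38.69315038559043 53.9917
place True [454.4 282.6  66.5] [-0.7 -0.8  7. ] 39.3105204447773
58.1917
```

View pics/w13.png

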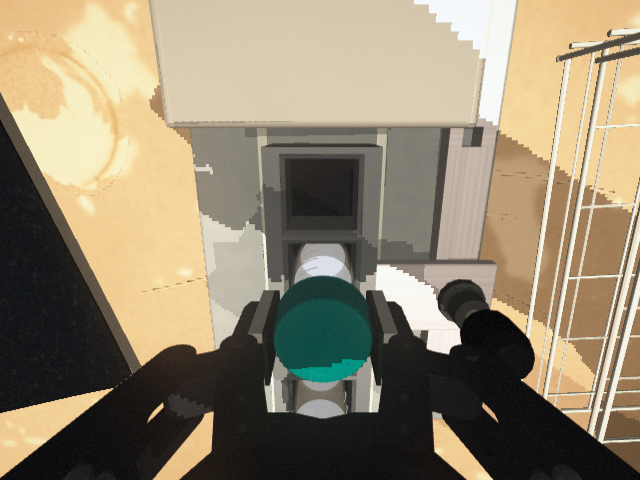

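Both tubes are seated by force and height. I'll release and check the whole scene, including for hidden tubes.

```bash
python3 - <<'E'
from h import *
manip.gripper_open(); manip.move_l([454.6,282.7,220],v=150)
manip.move_to([470,150,260],down(-0.0185)); manip.dwell(.3)
s,_=shot("wrist","w14"); print(s["t"],s["tcp_pos"])
shot("side","d6"); shot("scene","s6")
E
```

```text
61.875 [469.95200986 150.15876389 259.97715231]
```

View pics/w14.png

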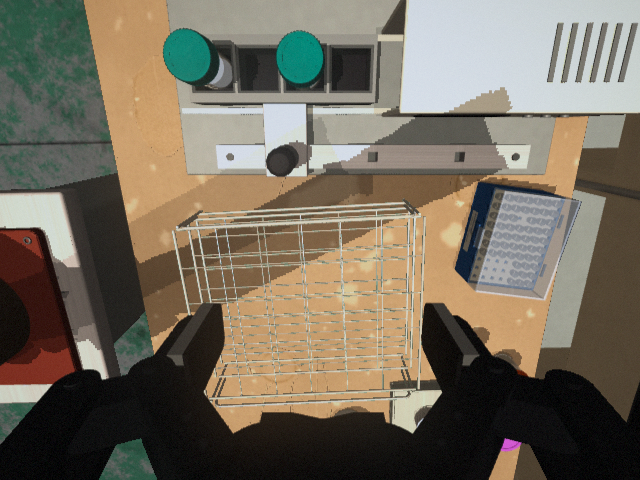

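View pics/s6.png

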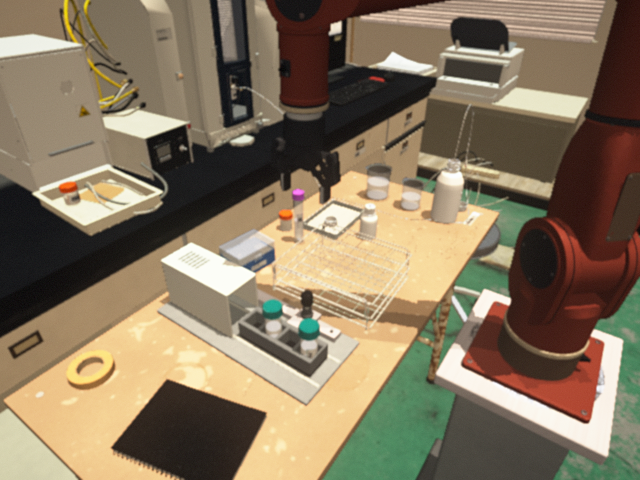

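View pics/d6.png

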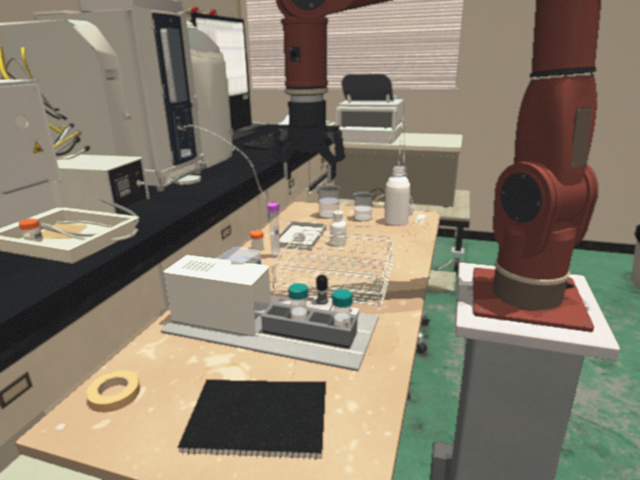

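```bash
python3 - <<'E'
from h import *
R=down(-0.0185)
manip.move_to([430.5,198.1,180],R)
manip.move_l([430.5,198.1,100],R,v=150)
print(manip.move_l([430.5,198.1,44],R,v=60,f_stop=6))
manip.clamp(); manip.dwell(.2); s=manip.sense(); print(s["grip_width"],s["force"].round(1),s["tcp_pos"].round(1))
c=np.array([430.5,198.1,60.8]); u=np.array([np.cos(.0185),-np.sin(.0185),0])
manip.move_l(c,v=30); manip.dwell(.2); s=manip.sense(); print(s["grip_width"],s["force"].round(1),s["tcp_pos"].round(1))
for d in (10,100,195):
    h=manip.move_l(c+u*d,v=60,f_stop=12); s=manip.sense(); print(d,h,s["force"].round(1),s["tcp_pos"].round(1),s["grip_width"])
    if h: break
manip.dwell(.3); s=manip.sense(); print(s["force"].round(1),s["tcp_pos"].round(1),s["t"])
if not h:
    p=s["tcp_pos"]
    h=manip.move_l([p[0],p[1],44.5],v=25,f_stop=11); s=manip.sense(); print(h,s["force"].round(1),s["tcp_pos"].round(1))
E
```

```text
False
24.95135081034161 [-0.7 -0.7  6.4] [430.7 198.1  44.3]
25.150524104849445 [-0.2  1.3 -6.8] [430.3 198.   60.6]
10 False [ 2.5  0.2 -7.5] [441.  197.9  60.8] 24.964020150239357
100 False [-1.1  0.5 -6.3] [530.6 196.2  60.9] 25.07633859053108
195 False [-0.9  1.  -7.2] [625.6 194.5  61. ] 24.76399314646166
[ 0.1  0.8 -6.5] [625.6 194.5  60.9] 69.975
False [-0.6 -0.6 -4.2] [625.8 194.5  44.6]
```

```bash
python3 - <<'E'
from h import *
manip.gripper_open(); manip.dwell(.3)
manip.move_l([625.6,194.5,150],v=150)
manip.move_l([622,160,200],v=200); manip.dwell(.4)
s,_=shot("wrist","w15"); print(s["t"],s["tcp_pos"])
K,E=cam("wrist",s)
for z in (96,109): print(z,proj(K,E,[625.5,194.5,z]))
shot("scene","s7"); crop("w15","w15a",270,120,390,220,6)
manip.move_to([500,0,260],down(-.0185)); manip.move_to([470,-150,260],RT); manip.dwell(.3)
shot("wrist","w16"); shot("scene","s8"); shot("side","d8"); print(manip.sense()["t"])
E
```

```text
73.4 [621.76224402 160.32289581 199.55156397]
96 [326.24148625 187.64993938]
109 [326.44198156 190.63505373]
75.9417
```

View pics/w15a.png

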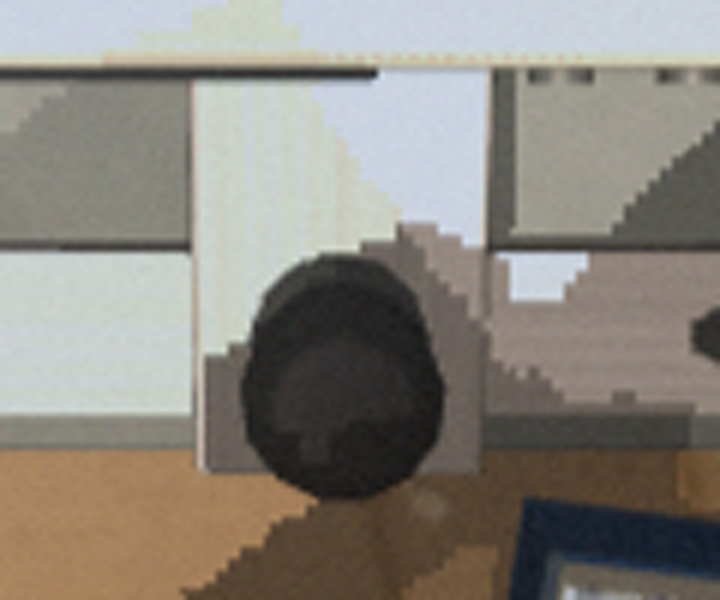

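View pics/w16.png

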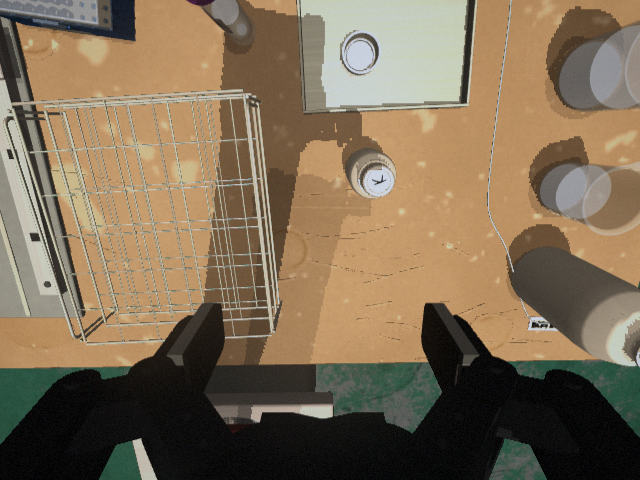

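View pics/s8.png

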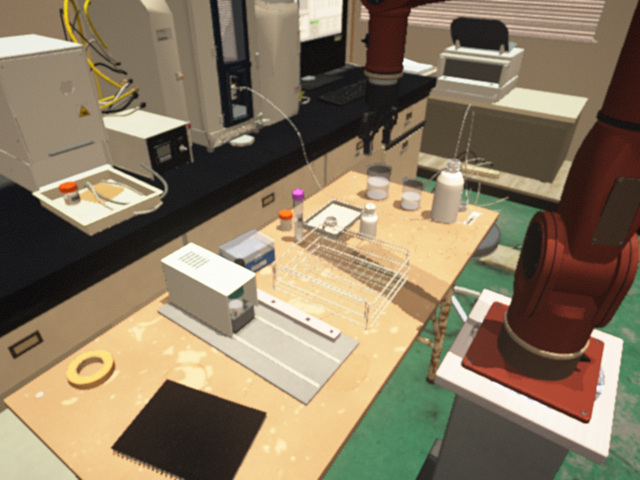

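```bash
python3 - <<'E'
from h import *
manip.hand_in(); print(manip.sense()["t"])
E
```

```text
the job is handed in; nothing more can be done
the job is handed in; nothing more can be done
```

I handed the job in at about 76 s, with every step done in order. The simulator gives no verdict, so the result rests on my own checks.

**What I did**
- **Cap:** one white cap was on the track, and I put it in the steel tray.
- **Carriage out:** I pulled the knob, slid the carriage 195 mm to the last hole and let the pin drop.
- **Tubes:** I found two teal-capped tubes and stood one each in sockets 3 and 1.
- **Carriage back:** I pulled the knob again, slid the carriage back under the hood and let the pin drop in the first hole.

**Last checks**
- The last wrist and scene pictures show the cap flat in the tray and the track clear. The white bottle looks unmoved. The tall tube is only partly in the last wrist picture, but stands at the same place in the scene picture.
- The knob sits against its bracket exactly as at the start, so the pin is down. Both times the plunger went down to its starting height with no resistance.
- Each tube stopped at the expected socket-floor height (TCP 66 mm). I saw both upright in their sockets before sliding back, but under the hood afterwards only the nearer one was visible.

**What disagreed**
- **Fingertips:** the closed fingertips are about 37 mm further back than stated. My first grasp at the cap closed above it. I measured the offset by touching the base plate and corrected every later move.
- **Cameras:** the scene camera read positions about 3–4 mm lower in x than the wrist camera. I used the wrist camera.

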